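# Fit the second drip elbow to the clamped header

## Robot

A 6-joint arm with a two-finger parallel gripper is mounted at the origin on the work surface. World frame = base frame: x ahead of the robot, y to its left, z up, the work surface at z = 0. Lengths are in mm, angles in rad, forces in N, time in s.
With the tool pointing down it reaches from about 275 to 750 mm from the base axis. Payload 10.2 kg.
Tool frame: the origin (TCP) lies at the very end of the fingers, on their centre line; the grasp point (between the pads) lies 19 mm behind it (bot.hold_point_z is the distance from the TCP to the grasp point, in mm); z points along the fingers, x is the direction in which the jaws open and shut, and the axes are right-handed (so a half turn about z gives the same grasp; the last joint's range is limited). The gripper opens to 88 mm and grips with 3 to 60 N. Pads are 18 mm wide; open, the fingers measure 123 mm over their backs; the gripper's body (75 mm by 187 mm) begins 45 mm behind the grasp point.
Start: joints at [1.119, 0.313, 1.498, -0, 1.331, -0.223], TCP at [119.087, 511.321, 238.72] pointing down, gripper open.
Joint ranges: [-2.94, 2.94], [-0.97, 2.17], [0.19, 2.56], [-1.23, 4.37], [0.02, 3.11], [-2.88, 2.88]. Speed limits (rad/s): [2.39, 2.39, 3.01, 3.14, 3.14, 3.14].

## Interface

Orientations are given as a rotation vector (axis times angle).
In Python, from plant import bot gives the robot as it stands.
- The arm moves only by the tool apply_moves, never from a script. Its argument "increments" is a list of rows, each a list of 7 numbers: the shift along the tool's x, y, z in m, then the turn, a rotation vector about the tool's x, y, z in rad, then the closure, from -1 (fully open) to 1 (shut). A call has 1 to 12 rows; each row shifts and turns the commanded pose from where the row before left it, along the tool's axes as they then stand; what a row does not reach is not made up. A row lasts 1/10 s, in which the tool goes at most 50 mm and 8.59 degrees, less where a joint would pass 70% of its speed; a pose out of reach is approached as far as the arm can. A call is refused whole if a number of a shift passes 0.05 or a number of a turn 0.15, either way. A call with a gripper value outside its range is refused whole. The fingers move at their own pace and stop on an object; "grip_force" is the grip in N (left out, the last holds). Time passes only in rows, so rows that do not move let the fingers close. It gives the time, the measured TCP pose, the force and the opening at its end, in the units of the state.
- bot.sense(): the state, without advancing time (a new reading comes with each control period).
- bot.get_image(name): name is "scene" or "top" or "wrist"; returns a dict with "img" (480x640x3 uint8, blue, green, red), "mtx" (3x3 intrinsics, pixels), "k1" (the pictures are not rectified: a ray, as slopes to the right and down, at radius r is drawn at 1 + k1 r^2 times it, then the intrinsics apply), "cam_to_world" (4x4, takes a point from camera to world coordinates); the wrist camera has in their place "hand_eye" (4x4, takes a point from camera to tool coordinates, whose origin is the TCP and whose axes are the tool frame's). Camera axes: x right, y down, z forward; pixel columns grow to the right and rows downward; lengths in mm; the calibration is good to about 2 mm. A picture is of the moment at which its call begins: read the wrist's pose just before it. There is no depth.
- bot.sign_off(): hands the job in, once; it reports no verdict.
The state is a dict: "time_s": time; "joint_positions": joint angles; "qvel": joint speeds; "joint_efforts": joint torques, N m; "position": TCP position; "eef_rot": TCP orientation; "wrist_force": force on the tool from outside, world axes, zero at the start; "torque": the same for the moment, N m; "opening": finger opening in mm.
Only numpy, scipy, OpenCV 4.12 (cv2) and the standard library are available. Lean on these libraries where they do the work, as an engineer would, in place of code of your own. Each camera call takes 0.05 s, during which the arm holds its last target. There are 200 camera calls.

## Task

Take the loose orange elbow, drop its spigot into the open green socket of the clamped header pipe, and twist it clockwise until it bites on its washer and its barb points the same way as the barb of the elbow already fitted, then let go. Feel for the slots and never force it, stop at that angle without turning past it, and leave the other things on the board as they are.

Things in the scene. Friction and masses are not known exactly. Their poses are not given: they have to be found in the camera images.
- elbow: loose orange plastic hose elbow, 48-66 g, standing on its spigot; origin at the centre of the spigot's underside, z up its axis, x along the barb. Spigot 30 mm across, z 0-22.5 mm (lowest 3.5 mm tapers to 24); two thread lugs on its +y and -y sides at z 6-12, 8 mm wide, out to 20.5 mm from the axis; flange 44 mm across at z 22.5-27.5; square body above it
- elbow_body (a point): middle of the loose elbow's square body, on its axis 46 mm up. Body 26 x 26 mm, sides along x and y, z 27.5-64 mm: grip it across y, fingertips above the flange
- barb_tip (a point): end of the loose elbow's barb (24 mm across, along +x), 66 mm from the axis and 47 mm up
- header: black header pipe, 32 mm across, 300 mm long along its y, axis 38 mm above the board, held fast by two strapped timber blocks; origin on the board under its middle, z up. An elbow like the loose one is already fitted in the outlet at y +75 mm, its barb along the header's +x. The plastic breaks at 32 N between loose elbow and header, washer and lug load (5-13 N) included
- outlet (a point): nominal rim centre of the open green socket (header x 0, y -75, z 85 mm; axes as the header's); fixed by hand, so truly up to 3 mm off along header x. Bore 32.6 mm; flat rim with two opposite slots for the lugs, 3 degrees free each way. They match with the elbow's x 60 degrees anticlockwise (from above) of the header's x, give or take 33. Off them the lugs rest on the rim, origin 6 mm below it
- seat (a point): top of the rubber washer, 17.5 mm below the nominal rim centre: through the slots the spigot drops onto it. Turned clockwise, the lugs run free for 12 degrees, then ramps draw the elbow down 2.4 mm per rad against the washer (1.2 N, then 1.5 N per mm); friction keeps it there. At the set angle its origin is 18.1-21 mm below the rim. Entered half a turn round, the barb would end backwards
- fitted_tip (a point): end of the fitted elbow's barb; the loose one's must end up pointing the same way
- plug: green blanking plug 44 mm across and 30 mm high, standing; origin at the centre of its underside; to be left alone
- saucer: terracotta saucer 120 mm across, 22 mm high; origin under its centre; to be left alone
- pot: black plastic pot 102 mm across, 92 mm high; origin under its centre; to be left alone
- dibber: steel dibber with a wooden handle, 240 mm long, lying along its x; origin under its middle; to be left alone
- funnel: green plastic funnel, mouth down, 68 mm across, 66 mm high; origin under its centre; to be left alone
- skewers: bundle of bamboo skewers 260 mm long along its x in a steel spring clip, 45 mm high at the clip; origin under its middle; to be left alone
Things that resemble listed ones, but are neither listed nor needed, are in the scene too. Of the things like the elbow, leave any that is purple; of the rest the larger one is meant.

How it is judged:
By the outcome, as a careful person would: the job done as asked, in the order asked, and still so for the second after the job is handed in, with the robot touching nothing.
It also fails if it takes over 72 s, if anything falls off the work surface, if the arm or the gripper's body presses on something with over 40 N, if the wrist force passes 120 N, or if a joint passes its speed limit or range.

## Working session

There is one attempt and no reset: what is moved stays moved. The work goes in short steps, Python scripts to look and compute and a tool call to move; the robot and the scene stay as the last step left them, time stands still between calls to the robot, and variables do not carry over. Pictures are saved under pics/ and viewed, about 8 in all and at most 12, crops included, and the job is handed in when it is done.

Besides the shell and the picture viewer there is one more tool, called after "Emit:" as name(argument=value, ...), one argument or row to a line, values as JSON. apply_moves: Moves the arm, as the interface text tells. Its arguments: {"type":"object","properties":{"increments":{"type":"array","items":{"type":"array","items":{"type":"number"}}},"grip_force":{"type":"number"}},"required":["increments"]}

```bash
mkdir -p pics; ls
python3 - <<'E'
from plant import bot
import cv2,numpy as np
for n in("scene","top"):
    d=bot.get_image(n); cv2.imwrite(f"pics/{n}0.png",d["img"]); np.savez(f"pics/{n}0.npz",**d)
    print(n,d["mtx"].tolist(),d["k1"],np.round(d["cam_to_world"],3).tolist())
print(bot.sense(),bot.hold_point_z)
E
```

```text
pics
scene [[445.8339453114036, 0.0, 317.78385704971555], [0.0, 445.8339453114036, 240.57644866108112], [0.0, 0.0, 1.0]] -0.01670747299805666 [[0.309, 0.792, -0.527, 1063.894], [0.951, -0.261, 0.165, -120.9], [-0.007, -0.552, -0.834, 869.468], [0.0, 0.0, 0.0, 1.0]]
top [[618.5655252684395, 0.0, 327.86827460401275], [0.0, 618.5655252684395, 249.19298552487564], [0.0, 0.0, 1.0]] -0.08151258232344533 [[-0.01, -0.983, 0.186, 370.235], [-1.0, 0.006, -0.025, 25.062], [0.023, -0.186, -0.982, 1345.078], [0.0, 0.0, 0.0, 1.0]]
{'time_s': 0.1, 'joint_positions': array([ 1.11856746e+00,  3.13378207e-01,  1.49833503e+00, -2.63231010e-05,
        1.33102335e+00, -2.23426071e-01]), 'qvel': array([-1.30320302e-04,  7.39108305e-04, -3.10751545e-03, -1.91708569e-03,
        3.72240204e-05,  9.11672008e-04]), 'joint_efforts': array([ 3.34900120e-03, -4.02817154e+01, -2.52646190e+01,  6.95879152e-02,
        3.42048076e-02, -4.21655534e-05]), 'position': array([119.00934924, 511.10811252, 238.23622895]), 'eef_rot': array([ 2.46009036e+00,  1.95302384e+00, -1.60224670e-03]), 'wrist_force': array([ 0.69324287, -0.38217401,  0.85570301]), 'torque': array([-0.00792494,  0.02668148,  0.00165087]), 'opening': 88.06047528774411} 18.700000000000003
```

View pics/top0.png

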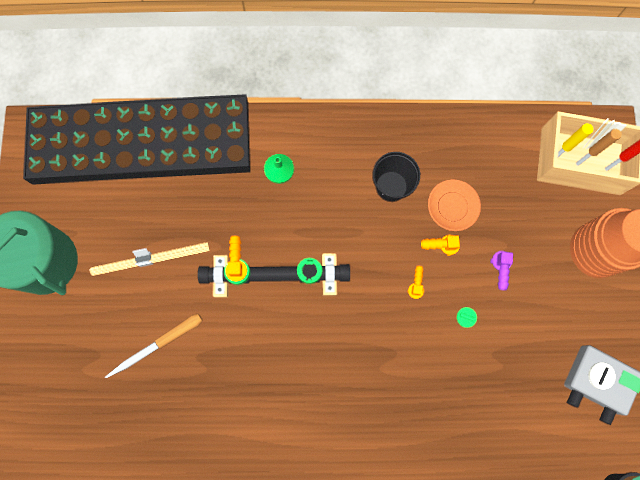

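View pics/scene0.png

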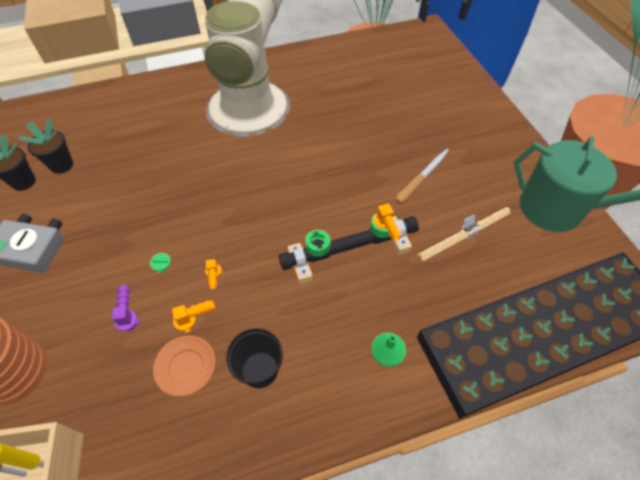

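The top view shows three elbow-like things: a large orange one at (450,244), a small orange one at (417,282) and a purple one at (503,262). The purple one is excluded, and the larger orange at (450,244), which is (185,318) in the scene view, fits. The header runs from (200,275) to (348,271), with its open socket at (309,270) and the fitted elbow at (236,270), barb up (world +x). I'll confirm with an enlarged crop.

```bash
cat > h.py <<'E'
import numpy as np,cv2
def ray(d,p,T=None):
    T=d["cam_to_world"] if T is None else T
    K=d["mtx"]; k=float(d["k1"])
    u=cv2.undistortPoints(np.array([[p]],float),K,np.array([k,0,0,0,0.]))[0,0]
    return T[:3,3],T[:3,:3]@np.array([u[0],u[1],1])
def atz(d,p,z,T=None):
    o,r=ray(d,p,T); return o+r*(z-o[2])/r[2]
def proj(d,P,T=None):
    T=d["cam_to_world"] if T is None else T
    q=np.linalg.inv(T)@np.append(P,1)
    return cv2.projectPoints(q[None,:3],np.zeros(3),np.zeros(3),d["mtx"],np.array([float(d["k1"]),0,0,0,0.]))[0][0,0]
def tri(*rs):
    A=0;b=0
    for o,r in rs:
        r=r/np.linalg.norm(r);M=np.eye(3)-np.outer(r,r);A=A+M;b=b+M@o
    return np.linalg.solve(A,b)
def Tw(s,d):
    T=np.eye(4);T[:3,:3]=cv2.Rodrigues(np.array(s["eef_rot"]))[0];T[:3,3]=s["position"]
    return T@d["hand_eye"]
E
python3 - <<'E'
import cv2,numpy as np
t=cv2.imread('pics/top0.png');s=cv2.imread('pics/scene0.png')
R=lambda i,x,y,w,h,f:cv2.resize(i[y:y+h,x:x+w],None,fx=f,fy=f,interpolation=cv2.INTER_CUBIC)
a=R(t,400,220,133,100,3);b=R(s,100,240,133,100,3)
c=R(t,195,220,160,75,2.5);e=R(s,275,195,160,90,2.5)
o=np.zeros((600,800,3),np.uint8);o[:300,:399]=a;o[:300,400:799]=b;o[300:300+c.shape[0],:400]=c;o[300:300+e.shape[0],400:]=e
cv2.imwrite('pics/crop1.png',o)
E
```

```text
(no output)
```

View pics/crop1.png

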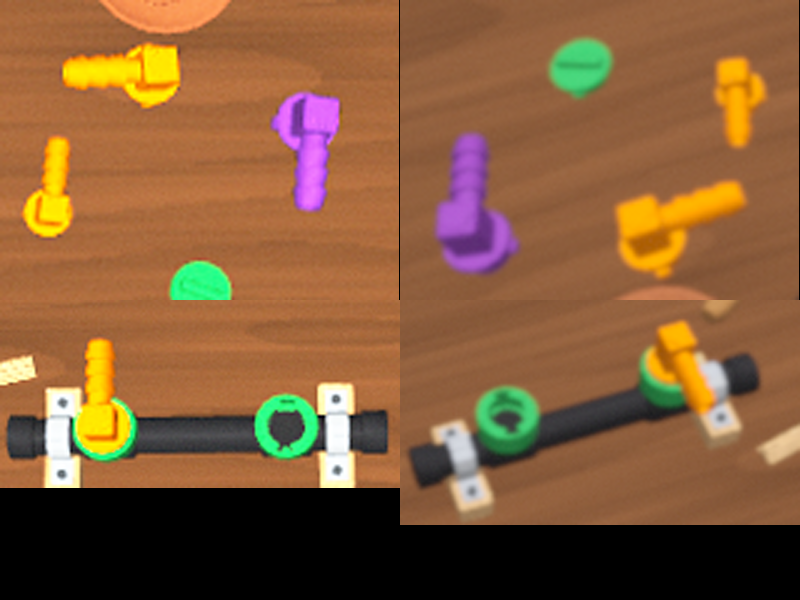

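The crop confirms the target: the large orange elbow has its body top at about (453,241) and its barb tip at (422,244) in the top view. The small orange one and the purple one are clearly different. Next I'll work out positions.

Run:
```python
import numpy as np,cv2
from h import *
t=dict(np.load('pics/top0.npz'));s=dict(np.load('pics/scene0.npz'))
def blob(im,lo,hi,box):
    x,y,w,h=box;m=cv2.inRange(cv2.cvtColor(im,cv2.COLOR_BGR2HSV)[y:y+h,x:x+w],lo,hi);c=np.argwhere(m)
    return c[:,1].mean()+x,c[:,0].mean()+y,len(c)
print('body',atz(t,(453.3,241),64),atz(s,(312.5,0),64)[0]*0, atz(s,(100+240/3,240+215/3),64))
print('tip',atz(t,(422,244),47),atz(s,(100+340/3,240+193/3),47))
print('flange',atz(t,(450.3,245.7),27.5))
print('rim',atz(t,(309.4,270),85),atz(s,(275+108/2.5,195+120/2.5),85))
print('fit body top',atz(t,(195+100/2.5,220+119/2.5),85-20+64))
print('fit tip',atz(t,(195+99/2.5,220+43/2.5),85-20+47))
print('hdr ends',atz(t,(195+8/2.5,220+136/2.5),38),atz(t,(195+386/2.5,220+132/2.5),38))
```

```text
body [ 628.59701197 -274.7829529    64.        ] -0.0 [ 629.19568524 -270.55413805   64.        ]
tip [ 625.7794417  -210.34833174   47.        ] [ 624.89415279 -206.77653995   47.        ]
flange [ 625.50060251 -276.17559242   27.5       ]
rim [564.98259571  31.79791652  85.        ] [573.86989698  33.66349439  85.        ]
fit body top [563.89047375 179.3671348  129.        ]
fit tip [629.17054571 183.44262027 112.        ]
hdr ends [564.13708488 269.21733179  38.        ] [565.63589143 -53.40060268  38.        ]
```

Run:
```python
from plant import bot
import numpy as np
d=bot.get_image("wrist");print(np.round(d["hand_eye"],3).tolist(),d["mtx"].tolist(),d["k1"])
a=np.arctan2(1.95302384,2.46009036)*2
xt=np.array([np.cos(a),np.sin(a)]);yt=np.array([xt[1],-xt[0]])
print(np.degrees(a))
for g in [(565,32),(500,32)]:
    v=np.array(g)-[119,511];print(v@xt,v@yt)
```

```text
[[1.0, -0.0, -0.0, 0.516], [0.0, 0.948, 0.319, -83.536], [0.0, -0.319, 0.948, -147.182], [0.0, 0.0, 0.0, 1.0]] [[340.71542542762967, 0.0, 321.8920637512156], [0.0, 340.71542542762967, 243.08748101912883], [0.0, 0.0, 1.0]] -0.018737707091547096
76.89092464263798
-365.36199866656176 543.0171359454279
-380.104361196688 479.7110323926872
```

Emit:
apply_moves(
  increments=[
    [-0.026,0.0388,0,0,0,0,-1],
    [-0.026,0.0388,0,0,0,0,-1],
    [-0.026,0.0388,0,0,0,0,-1],
    [-0.026,0.0388,0,0,0,0,-1],
    [-0.026,0.0388,0,0,0,0,-1],
    [-0.026,0.0388,0,0,0,0,-1],
    [-0.026,0.0388,0,0,0,0,-1],
    [-0.026,0.0388,0,0,0,0,-1],
    [-0.026,0.0388,0,0,0,0,-1],
    [-0.026,0.0388,0,0,0,0,-1],
    [-0.026,0.0388,0,0,0,0,-1],
    [-0.026,0.0388,0,0,0,0,-1],
  ],
)

```text
time_s: 1.35
position: [502.8, 100.1, 238.6]
eef_rot: [-2.461, -1.953, 0.0]
wrist_force: [0.6, -0.0, 0.1]
opening: 88.2
```

Emit:
apply_moves(
  increments=[
    [-0.026,0.0388,0.003,0,0,0,-1],
    [-0.026,0.0388,0.003,0,0,0,-1],
    [0,0,0.006,0,0,0.149,-1],
    [0,0,0.006,0,0,0.149,-1],
    [0,0,0.006,0,0,0.149,-1],
    [0,0,0.006,0,0,0.149,-1],
    [0,0,0.006,0,0,0.149,-1],
    [0,0,0.006,0,0,0.149,-1],
    [0,0,0.006,0,0,0.149,-1],
    [0,0,0.006,0,0,0.149,-1],
    [0,0,0.0,0,0,0.149,-1],
    [0,0,0,0,0,0,-1],
  ],
)

```text
time_s: 2.55
position: [565.4, 33.6, 184.3]
eef_rot: [-3.141, 0.001, 0.001]
wrist_force: [-0.0, 0.9, 0.4]
opening: 88.2
```

Run:
```python
from plant import bot
import cv2,numpy as np
s=bot.sense();d=bot.get_image("wrist");cv2.imwrite("pics/w1.png",d["img"]);np.savez("pics/w1.npz",pos=s["position"],rot=s["eef_rot"],**d)
print(s)
```

```text
{'time_s': 2.55, 'joint_positions': array([-1.47401913e-01,  4.49146984e-01,  1.44822375e+00, -4.00307463e-06,
        1.24507236e+00, -1.47031050e-01]), 'qvel': array([-0.00099065, -0.0040995 , -0.0037454 , -0.00061209,  0.002856  ,
       -0.15732445]), 'joint_efforts': array([-1.65822962e-02, -4.51896143e+01, -2.41819382e+01,  7.87163037e-02,
        1.13713220e-02,  1.60583228e+00]), 'position': array([565.40748529,  33.62299543, 184.33814979]), 'eef_rot': array([-3.14147133e+00,  5.80513877e-04,  1.32223025e-03]), 'wrist_force': array([-0.01709635,  0.8645309 ,  0.39089567]), 'torque': array([-0.06427783,  0.00875902,  0.04596813]), 'opening': 88.23727418772673}
```

View pics/w1.png

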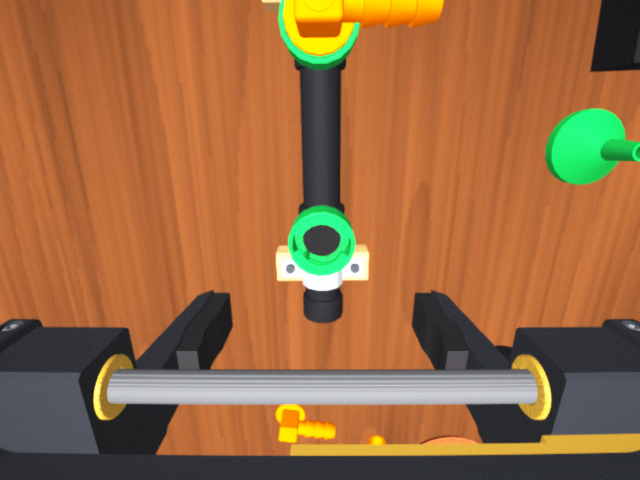

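The wrist view shows the socket rim around (322,240), the fitted elbow at (320,10) with its barb to the right, and the funnel at (588,147). I'll enlarge the rim to find its centre and slots.

Run:
```python
import cv2,numpy as np
from h import *
z=dict(np.load("pics/w1.npz"));im=z["img"]
T=Tw(dict(eef_rot=z["rot"],position=z["pos"]),z)
hsv=cv2.cvtColor(im,cv2.COLOR_BGR2HSV)
m=cv2.inRange(hsv,(55,120,60),(90,255,255));m[:180]=0;m[300:]=0;m[:,:270]=0;m[:,380:]=0
# rectify rim plane z=85: 8 px/mm
c0=atz(z,(322,241),85,T);print(c0)
f=7;n=84
src=np.float32([proj(z,c0+np.array([a,b,0]),T) for a,b in[(-42,42),(42,42),(42,-42),(-42,-42)]])
H=cv2.getPerspectiveTransform(src,np.float32([[0,0],[n*f,0],[n*f,n*f],[0,n*f]]))
o=cv2.warpPerspective(im,H,(n*f,n*f),flags=cv2.INTER_CUBIC)
cv2.circle(o,(n*f//2,n*f//2),3,(0,0,255),-1)
cv2.imwrite("pics/rim.png",o)
```

```text
[565.05534996  36.13565894  85.        ]
```

View pics/rim.png

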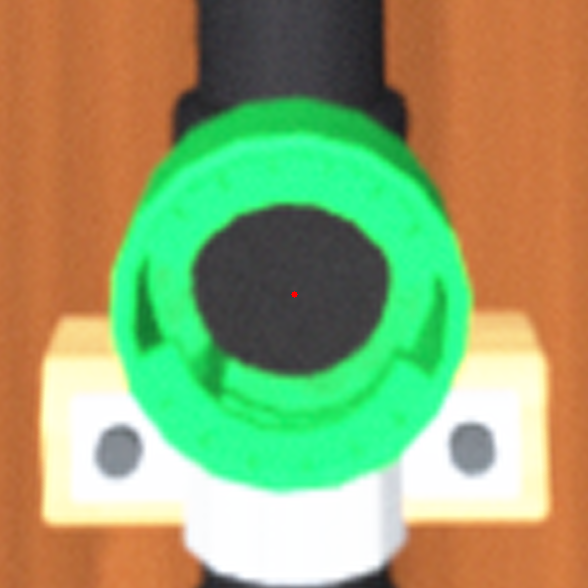

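The rectified rim (7 px/mm, right is +x, up is +y) has its centre at about (291,311), which gives world (564.6, 33.7). The slots sit at (145,304) and (435,322), so the elbow should enter at a yaw of about 86°. Next I'll look at the fitted barb from close up.

Emit:
apply_moves(
  increments=[
    [0.006,-0.037,0,0,0,0,-1],
    [0.006,-0.037,0,0,0,0,-1],
    [0.006,-0.037,0,0,0,0,-1],
    [0.007,-0.036,0,0,0,0,-1],
    [0,0,0,0,0,0,-1],
    [0,0,0,0,0,0,-1],
  ],
)

```text
time_s: 3.2
position: [590.3, 181.0, 184.5]
eef_rot: [3.141, 0.008, -0.001]
wrist_force: [-0.5, 0.3, -0.3]
opening: 87.9
```

```bash
cat > snap.py <<'E'
import sys,cv2,numpy as np
from plant import bot
from h import *
def snap(name):
    s=bot.sense();d=bot.get_image("wrist");cv2.imwrite(f"pics/{name}.png",d["img"]);np.savez(f"pics/{name}.npz",pos=s["position"],rot=s["eef_rot"],**d)
    return s,d,Tw(s,d)
def rect(d,T,c,hw,f,name=None):
    c=np.array(c,float);n=int(2*hw*f)
    src=np.float32([proj(d,c+np.array([a,b,0]),T) for a,b in[(-hw,hw),(hw,hw),(hw,-hw),(-hw,-hw)]])
    H=cv2.getPerspectiveTransform(src,np.float32([[0,0],[n,0],[n,n],[0,n]]))
    o=cv2.warpPerspective(d["img"],H,(n,n),flags=cv2.INTER_CUBIC)
    if name: cv2.imwrite(f"pics/{name}.png",o)
    return o
E
python3 - <<'E'
from snap import *
s,d,T=snap("w2");print(s["position"],s["eef_rot"])
a=rect(d,T,(590,181,112),60,5);b=rect(d,T,(590,181,129),60,3.2)
o=np.zeros((600,800,3),np.uint8);o[:,:600]=a;cv2.imwrite("pics/fit.png",a)
E
```

```text
[590.27986102 180.97241494 184.48037664] [ 3.14127592e+00  8.13676366e-03 -5.73630474e-04]
```

View pics/fit.png

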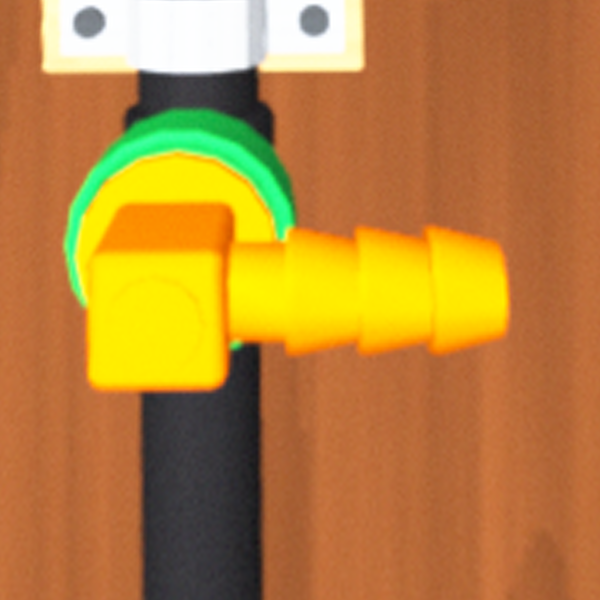

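The fitted barb is level in the rectified view (edges 228/354 along x 290–430), so the target yaw is about 0.3°. Moving to the loose elbow.

Emit:
apply_moves(
  increments=[
    [0.0037,0.0456,0,0,0,0,-1],
    [0.0037,0.0456,0,0,0,0,-1],
    [0.0037,0.0456,0,0,0,0,-1],
    [0.0037,0.0456,0,0,0,0,-1],
    [0.0037,0.0456,0,0,0,0,-1],
    [0.0037,0.0456,0,0,0,0,-1],
    [0.0037,0.0456,0,0,0,0,-1],
    [0.0037,0.0456,0,0,0,0,-1],
    [0.0037,0.0456,0,0,0,0,-1],
    [0.0037,0.0456,0,0,0,0,-1],
    [0,0,0,0,0,0,-1],
    [0,0,0,0,0,0,-1],
  ],
)

```text
time_s: 4.45
position: [626.9, -277.0, 184.4]
eef_rot: [-3.141, 0.001, 0.001]
wrist_force: [0.4, -0.3, -1.2]
opening: 88.1
```

Run:
```python
from snap import *
s,d,T=snap("w3");print(s["position"],s["eef_rot"])
a=rect(d,T,(627,-255,64),50,4);b=rect(d,T,(627,-255,47),50,4)
cv2.imwrite("pics/elb.png",np.hstack([a,b]))
```

```text
[ 626.91650536 -276.97132674  184.42627266] [-3.14112738e+00  1.14199897e-03  7.17898265e-04]
```

View pics/elb.png

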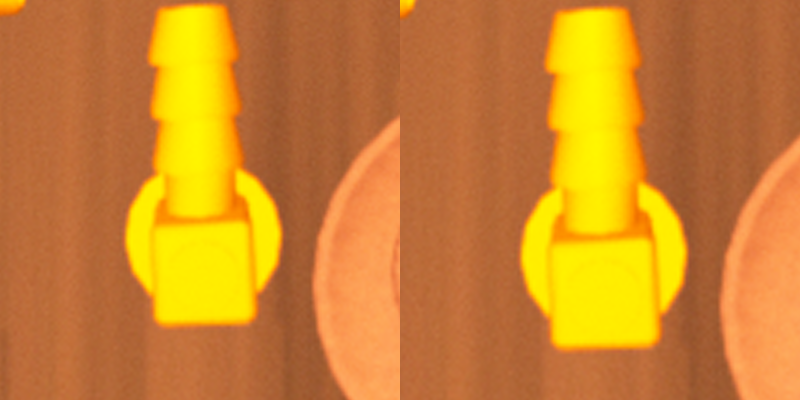

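The close view (4 px/mm) shows the body top centred at (205,274), giving world (628.2,-273.5). The barb leans about 2° left of +y, so its yaw is about 92°. Grasping with the fingertips at z ≈ 31.

Emit:
apply_moves(
  increments=[
    [0.0013,-0.0035,0,0,0,-0.036,-0.1],
    [0,0,0.035,0,0,0,-0.1],
    [0,0,0.035,0,0,0,-0.1],
    [0,0,0.035,0,0,0,-0.1],
    [0,0,0.03,0,0,0,-0.1],
    [0,0,0.018,0,0,0,-0.1],
    [0,0,0,0,0,0,-0.1],
    [0,0,0,0,0,0,-0.1],
  ],
  grip_force=30,
)

```text
time_s: 5.3
position: [629.6, -271.3, 32.9]
eef_rot: [3.14, 0.06, 0.001]
wrist_force: [-0.4, -0.3, 0.2]
opening: 48.4
```

Emit:
apply_moves(
  increments=[
    [0,0,0,0,0,0,1],
    [0,0,0,0,0,0,1],
    [0,0,0,0,0,0,1],
    [0,0,0,0,0,0,1],
    [0,0,0,0,0,0,1],
    [0,0,0,0,0,0,1],
  ],
)

```text
time_s: 5.9
position: [629.5, -272.1, 32.5]
eef_rot: [3.14, 0.058, 0.002]
wrist_force: [-0.5, 0.5, 5.4]
opening: 25.7
```

Emit:
apply_moves(
  increments=[
    [0,0,-0.005,0,0,0,1],
    [0,0,-0.02,0,0,0,1],
    [0,0,-0.03,0,0,0,1],
    [0,0,-0.03,0,0,0,1],
    [0,0,-0.03,0,0,0,1],
    [0,0,0,0,0,0,1],
    [0,0,0,0,0,0,1],
    [0,0,0,0,0,0,1],
  ],
)

```text
time_s: 6.7
position: [628.6, -271.4, 144.9]
eef_rot: [-3.139, -0.058, 0.004]
wrist_force: [-0.2, 0.9, -0.9]
opening: 25.6
```

Run:
```python
from snap import *
s,d,T=snap("w4");print(s["position"],s["eef_rot"],s["wrist_force"],s["torque"],s["opening"])
```

```text
[ 628.59425946 -271.44016787  144.85330633] [-3.13935319 -0.05806994  0.00393283] [-0.21731703  0.89648847 -0.9015221 ] [-0.03686762  0.07099984 -0.00544214] 25.55006387147179
```

View pics/w4.png

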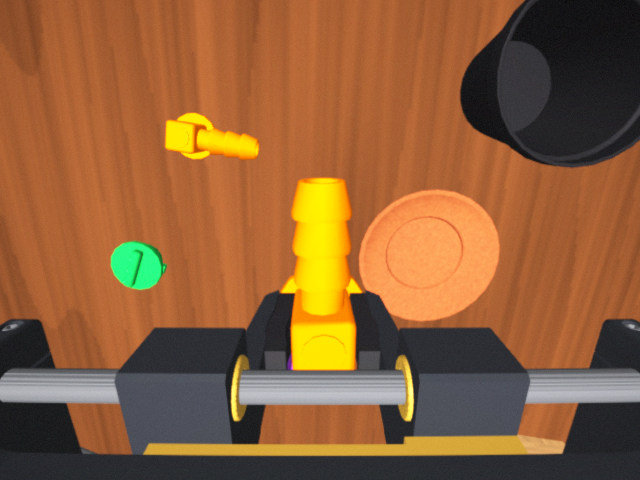

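The elbow is held square in the jaws: barb tip edge at row 179, front top edge of the body at row 291, lugs at the flange sides. The small elbow, plug, saucer and pot are undisturbed. Now to find the axis offset in the tool frame.

Run:
```python
from snap import *
d=dict(np.load("pics/w4.npz"));H=d["hand_eye"]
h=31.7
for n,p,ze,xe in [("tip top edge",(322,179),57,66),("body front top",(322,291),64,13),("body back top",(323,368),64,-13)]:
    q=atz(d,p,-(ze-h),H);print(n,q,"axis tool y",q[1]+xe)
im=d["img"][170:380,230:420];m=cv2.inRange(cv2.cvtColor(im,cv2.COLOR_BGR2HSV),(12,150,120),(35,255,255))
for r in range(10,205,10):
    c=np.where(m[r])[0]+230
    if len(c):print(r+170,c.min(),c.max(),end='; ')
c=m[:,92];print(np.where(c)[0][[0,-1]]+170)
```

```text
tip top edge [ -0.47136771 -66.58406353 -25.3       ] axis tool y -0.5840635278005806
body front top [ -0.48944932 -26.06573381 -32.3       ] axis tool y -13.065733808198175
body back top [ -0.08722509   8.62540553 -32.3       ] axis tool y -4.374594473453442
180 230 417; 190 231 417; 200 232 412; 210 231 419; 220 230 419; 230 230 419; 240 230 419; 250 230 419; 260 230 419; 270 231 419; 280 230 419; 290 230 419; 300 231 419; 310 230 419; 320 230 394; 330 291 355; 340 291 355; 350 291 355; 360 237 407; 370 234 410; [170 369]
```

Run:
```python
from snap import *
d=dict(np.load("pics/w4.npz"));H=d["hand_eye"]
for h in(31,33):
  for p,ze,xe in [((322,179),58,66),((322,370),64,-13),((322,318),64,13)]:
    q=atz(d,p,-(ze-h),H);print(h,q[1],"axis y",q[1]+xe)
g=cv2.cvtColor(d["img"],cv2.COLOR_BGR2GRAY)[:,300:345].mean(1);print(np.round(g[284:375]).astype(int).tolist())
g=cv2.cvtColor(d["img"],cv2.COLOR_BGR2GRAY)[:,310:335].mean(1);print(np.round(g[170:190]).astype(int).tolist())
```

```text
31 -66.81868548780838 axis y -0.8186854878083807
31 9.043175645583375 axis y -3.956824354416625
31 -14.992840087693594 axis y -1.9928400876935939
33 -66.54265965250508 axis y -0.5426596525050797
33 10.662536345444451 axis y -2.337463654555549
33 -13.794504864087415 axis y -0.7945048640874148
[207, 207, 206, 206, 204, 202, 199, 197, 195, 195, 195, 195, 195, 195, 195, 194, 194, 194, 194, 194, 194, 194, 194, 194, 194, 194, 192, 190, 188, 183, 173, 162, 157, 157, 157, 157, 158, 163, 172, 182, 193, 203, 208, 211, 212, 213, 214, 214, 213, 213, 210, 206, 204, 207, 210, 211, 211, 211, 210, 210, 210, 211, 212, 212, 212, 212, 212, 212, 212, 212, 212, 212, 212, 212, 212, 212, 212, 212, 212, 211, 211, 212, 212, 211, 210, 181, 126, 95, 96, 100, 109]
[116, 116, 116, 115, 116, 115, 117, 135, 173, 200, 205, 204, 198, 196, 210, 215, 215, 215, 215, 215]
```

Emit:
apply_moves(
  increments=[
    [-0.0065,-0.0386,0,0,0,0,1],
    [-0.0065,-0.0386,0,0,0,0,1],
    [-0.0065,-0.0386,0,0,0,0,1],
    [-0.0065,-0.0386,0,0,0,0,1],
    [-0.0065,-0.0386,0,0,0,0,1],
    [-0.0065,-0.0386,0,0,0,0,1],
    [-0.0065,-0.0386,0,0,0,0,1],
    [-0.0065,-0.0386,0,0,0,0,1],
    [0,0,0,0,0,0,1],
    [0,0,0,0,0,0,1],
    [0,0,0,0,0,0,1],
  ],
)

```text
time_s: 7.85
position: [565.9, 33.9, 146.2]
eef_rot: [3.141, 0.057, -0.001]
wrist_force: [-0.1, -1.2, -0.8]
opening: 26.2
```

Run:
```python
from snap import *
s=bot.sense();print(s["position"],s["eef_rot"],s["wrist_force"],s["torque"],s["time_s"])
t=bot.get_image("top");sc=bot.get_image("scene")
R=lambda i,x,y,w,h,f:cv2.resize(i[y:y+h,x:x+w],None,fx=f,fy=f,interpolation=cv2.INTER_CUBIC)
o=np.hstack([R(t["img"],250,210,120,120,3.3),R(sc["img"],260,180,120,120,3.3)]);cv2.imwrite("pics/pre.png",o)
```

```text
[565.89474803  33.86390526 146.22670009] [ 3.14096321e+00  5.66449193e-02 -1.11806712e-03] [-0.08848554 -1.2010537  -0.80109776] [-0.10243572  0.03489765 -0.02399836] 7.85
```

View pics/pre.png

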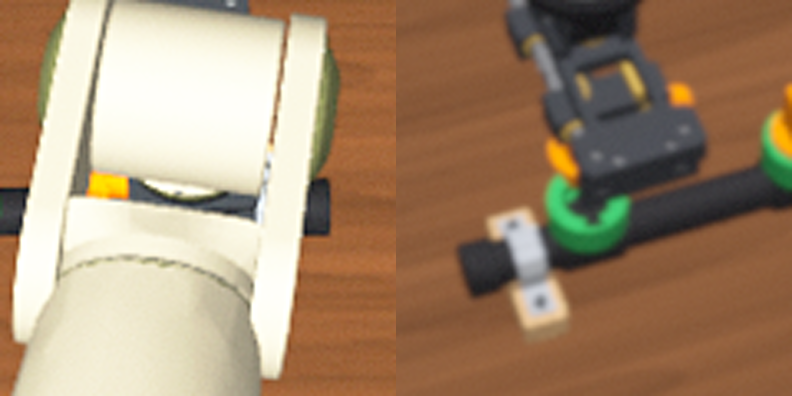

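Emit:
apply_moves(
  increments=[
    [-0.0007,0.0011,0.015,0,0,0,1],
    [0,0,0.009,0,0,0,1],
    [0,0,0.002,0,0,0,1],
    [0,0,0.002,0,0,0,1],
    [0,0,0.002,0,0,0,1],
    [0,0,0.001,0,0,0,1],
    [0,0,0,0,0,0,1],
    [0,0,0,0,0,0,1],
  ],
)

```text
time_s: 8.75
position: [565.2, 33.7, 115.9]
eef_rot: [3.141, 0.058, 0.001]
wrist_force: [-0.2, 0.1, 0.6]
opening: 25.8
```

Emit:
apply_moves(
  increments=[
    [0,0,0.001,0,0,0,1],
    [0,0,0.001,0,0,0,1],
    [0,0,0,0,0,0,1],
  ],
)

```text
time_s: 9.05
position: [565.1, 33.7, 113.7]
eef_rot: [-3.141, -0.058, 0.0]
wrist_force: [0.5, 0.2, -0.4]
opening: 26.0
```

Emit:
apply_moves(
  increments=[
    [0,0,0.001,0,0,0,1],
    [0,0,0.0005,0,0,0,1],
    [0,0,0,0,0,0,1],
  ],
)

```text
time_s: 9.35
position: [565.2, 33.8, 112.2]
eef_rot: [-3.141, -0.058, -0.0]
wrist_force: [1.2, 1.5, -0.1]
opening: 25.6
```

Emit:
apply_moves(
  increments=[
    [0,0,0.0005,0,0,0,1],
    [0,0,0.0005,0,0,0,1],
    [0,0,0,0,0,0,1],
  ],
)

```text
time_s: 9.65
position: [565.2, 33.8, 111.2]
eef_rot: [-3.141, -0.058, -0.0]
wrist_force: [0.6, 1.0, 0.7]
opening: 26.0
```

Emit:
apply_moves(
  increments=[
    [0,0,0.0005,0,0,0,1],
    [0,0,0.0005,0,0,0,1],
    [0,0,0,0,0,0,1],
  ],
)

```text
time_s: 9.95
position: [565.2, 33.8, 110.3]
eef_rot: [-3.141, -0.058, -0.0]
wrist_force: [0.5, 2.0, 2.7]
opening: 25.9
```

Emit:
apply_moves(
  increments=[
    [0,0,0.0005,0,0,0,1],
    [0,0,0,0,0,0,1],
  ],
)

```text
time_s: 10.15
position: [565.3, 33.7, 110.0]
eef_rot: [3.141, 0.058, 0.001]
wrist_force: [0.5, 1.0, 4.8]
opening: 25.8
```

The lugs are resting on the rim at about 5 N. Turning clockwise to feel for the slots.

Emit:
apply_moves(
  increments=[
    [0,0,0,0,0,0.02,1],
    [0,0,0,0,0,0.02,1],
    [0,0,0,0,0,0,1],
  ],
)

```text
time_s: 10.45
position: [565.5, 33.6, 110.0]
eef_rot: [3.141, -0.006, 0.002]
wrist_force: [2.9, 1.9, 4.4]
opening: 25.7
```

Emit:
apply_moves(
  increments=[
    [0,0,0,0,0,0.02,1],
    [0,0,0,0,0,0.02,1],
    [0,0,0,0,0,0,1],
  ],
)

```text
time_s: 10.75
position: [565.3, 33.7, 109.7]
eef_rot: [-3.141, 0.069, -0.001]
wrist_force: [3.9, 2.7, 2.2]
opening: 25.7
```

Emit:
apply_moves(
  increments=[
    [0,0,0,0,0,0.02,1],
    [0,0,0,0,0,0.02,1],
    [0,0,0,0,0,0,1],
  ],
)

```text
time_s: 11.05
position: [565.0, 33.8, 109.5]
eef_rot: [-3.139, 0.132, 0.001]
wrist_force: [3.8, 2.4, 0.4]
opening: 25.8
```

Emit:
apply_moves(
  increments=[
    [0.0005,-0.0003,0.0005,0,0,0,1],
    [0,0,0.0005,0,0,0,1],
    [0,0,0,0,0,0,1],
  ],
)

```text
time_s: 11.35
position: [565.1, 34.0, 108.3]
eef_rot: [-3.139, 0.13, 0.003]
wrist_force: [0.8, 1.5, -0.5]
opening: 26.0
```

Emit:
apply_moves(
  increments=[
    [0,0,0.0005,0,0,0,1],
    [0,0,0.0005,0,0,0,1],
    [0,0,0,0,0,0,1],
  ],
)

```text
time_s: 11.65
position: [565.4, 34.0, 107.5]
eef_rot: [3.139, -0.13, -0.001]
wrist_force: [0.1, 1.4, -0.5]
opening: 26.1
```

The lugs are in the slots. Lowering to the washer.

Emit:
apply_moves(
  increments=[
    [0,0,0.001,0,0,0,1],
    [0,0,0.001,0,0,0,1],
    [0,0,0.001,0,0,0,1],
    [0,0,0.001,0,0,0,1],
    [0,0,0,0,0,0,1],
  ],
)

```text
time_s: 12.15
position: [565.6, 33.9, 103.5]
eef_rot: [3.139, -0.13, -0.0]
wrist_force: [0.6, 1.0, 0.1]
opening: 26.0
```

Emit:
apply_moves(
  increments=[
    [0,0,0.001,0,0,0,1],
    [0,0,0.001,0,0,0,1],
    [0,0,0.001,0,0,0,1],
    [0,0,0,0,0,0,1],
  ],
)

```text
time_s: 12.55
position: [565.6, 33.8, 100.5]
eef_rot: [3.139, -0.13, -0.0]
wrist_force: [-0.1, -0.1, -1.1]
opening: 26.2
```

Emit:
apply_moves(
  increments=[
    [0,0,0.0005,0,0,0,1],
    [0,0,0.0005,0,0,0,1],
    [0,0,0,0,0,0,1],
  ],
)

```text
time_s: 12.85
position: [565.7, 33.9, 99.8]
eef_rot: [3.139, -0.13, 0.0]
wrist_force: [-1.0, 0.8, 0.7]
opening: 25.8
```

Emit:
apply_moves(
  increments=[
    [0,0,0.0005,0,0,0,1],
    [0,0,0,0,0,0,1],
    [0,0,0,0,0,0,1],
  ],
)

```text
time_s: 13.15
position: [565.7, 33.9, 99.3]
eef_rot: [3.139, -0.13, 0.0]
wrist_force: [-1.5, -0.7, 2.3]
opening: 26.2
```

Emit:
apply_moves(
  increments=[
    [0,0,0.0004,0,0,0,1],
    [0,0,0,0,0,0,1],
    [0,0,0,0,0,0,1],
  ],
)

```text
time_s: 13.45
position: [565.7, 33.9, 98.9]
eef_rot: [3.139, -0.13, 0.0]
wrist_force: [-0.7, -0.3, 2.7]
opening: 25.9
```

Emit:
apply_moves(
  increments=[
    [0,0,0,0,0,0.04,1],
    [0,0,0,0,0,0.04,1],
    [0,0,0,0,0,0.04,1],
    [0,0,0,0,0,0.04,1],
    [0,0,0,0,0,0,1],
  ],
)

```text
time_s: 13.95
position: [565.9, 34.1, 98.9]
eef_rot: [-3.118, 0.381, -0.001]
wrist_force: [0.2, 1.1, 2.3]
opening: 25.6
```

Emit:
apply_moves(
  increments=[
    [0,0,0,0,0,0.04,1],
    [0,0,0.0001,0,0,0.04,1],
    [0,0,0.0001,0,0,0.04,1],
    [0,0,0,0,0,0,1],
  ],
)

```text
time_s: 14.35
position: [565.9, 34.0, 98.7]
eef_rot: [-3.09, 0.566, -0.001]
wrist_force: [0.9, 1.3, 2.5]
opening: 25.6
```

```bash
cat > st.py <<'E'
from plant import bot
import numpy as np,cv2
s=bot.sense();R=cv2.Rodrigues(s["eef_rot"])[0]
print("t",s["time_s"],"yaw %.2f"%(np.degrees(np.arctan2(R[1,0],R[0,0]))+90),"pos",s["position"].round(1),"F",s["wrist_force"].round(1),"M",s["torque"].round(3),s["opening"].round(1))
E
python3 st.py
```

```text
Traceback (most recent call last):
  File "st.py", line 4, in <module>
    print("t",s["time_s"],"yaw %.2f"%(np.degrees(np.arctan2(R[1,0],R[0,0]))+90),"pos",s["position"].round(1),"F",s["wrist_force"].round(1),"M",s["torque"].round(3),s["opening"].round(1))
                                                                                                                                                                    ^^^^^^^^^^^^^^^^^^
AttributeError: 'float' object has no attribute 'round'
```

Emit:
apply_moves(
  increments=[
    [0,0,0.0001,0,0,0.04,1],
    [0,0,0.0001,0,0,0.04,1],
    [0,0,0.0001,0,0,0.04,1],
    [0,0,0.0001,0,0,0.04,1],
    [0,0,0.0001,0,0,0.04,1],
    [0,0,0,0,0,0,1],
  ],
)

```text
time_s: 14.95
position: [565.9, 34.0, 98.3]
eef_rot: [-3.018, 0.871, -0.001]
wrist_force: [0.5, 0.8, 2.2]
opening: 25.8
```

```bash
sed -i 's/,s\["opening"\].round(1)/,s["opening"]/' st.py; python3 st.py
```

```text
t 14.95 yaw 57.82 pos [565.9  34.   98.3] F [0.5 0.8 2.2] M [ 0.05  -0.079  0.008] 25.825190182941732
```

Emit:
apply_moves(
  increments=[
    [0,0,0.0001,0,0,0.04,1],
    [0,0,0.0001,0,0,0.04,1],
    [0,0,0.0001,0,0,0.04,1],
    [0,0,0.0001,0,0,0.04,1],
    [0,0,0.0001,0,0,0.04,1],
    [0,0,0.0001,0,0,0.04,1],
    [0,0,0,0,0,0,1],
  ],
)

```text
time_s: 15.65
position: [565.9, 33.9, 97.8]
eef_rot: [-2.893, 1.225, -0.001]
wrist_force: [0.7, -0.3, 4.0]
opening: 25.8
```

```bash
python3 st.py
```

```text
t 15.65 yaw 44.09 pos [565.9  33.9  97.8] F [ 0.7 -0.3  4. ] M [-0.037 -0.103  0.011] 25.76991995805043
```

Emit:
apply_moves(
  increments=[
    [0,0,0,0,0,0.04,1],
    [0,0,0,0,0,0.04,1],
    [0,0,0,0,0,0.04,1],
    [0,0,0,0,0,0.04,1],
    [0,0,0.0001,0,0,0.04,1],
    [0,0,0,0,0,0,1],
  ],
)

```text
time_s: 16.25
position: [565.9, 33.9, 97.6]
eef_rot: [-2.756, 1.508, -0.001]
wrist_force: [1.2, 0.6, 3.0]
opening: 25.6
```

```bash
python3 st.py
```

```text
t 16.25 yaw 32.64 pos [565.9  33.9  97.6] F [1.2 0.6 3. ] M [-0.066 -0.097  0.017] 25.60504253593477
```

Emit:
apply_moves(
  increments=[
    [0,0,0.0001,0,0,0.04,1],
    [0,0,0.0001,0,0,0.04,1],
    [0,0,0.0001,0,0,0.04,1],
    [0,0,0.0001,0,0,0.04,1],
    [0,0,0.0001,0,0,0.04,1],
    [0,0,0,0,0,0,1],
  ],
)

```text
time_s: 16.85
position: [565.9, 33.7, 97.1]
eef_rot: [2.592, -1.775, 0.001]
wrist_force: [2.1, -1.3, 4.4]
opening: 26.1
```

```bash
python3 st.py
```

```text
t 16.85 yaw 21.19 pos [565.9  33.7  97.1] F [ 2.1 -1.3  4.4] M [-0.339 -0.128  0.051] 26.086004024298436
```

Emit:
apply_moves(
  increments=[
    [0,0,0.0,0,0,0.04,1],
    [0,0,0.0001,0,0,0.04,1],
    [0,0,0.0,0,0,0.04,1],
    [0,0,0.0001,0,0,0.04,1],
    [0,0,0,0,0,0,1],
    [0,0,0,0,0,0,1],
  ],
)

```text
time_s: 17.45
position: [565.9, 33.5, 96.9]
eef_rot: [2.442, -1.976, 0.002]
wrist_force: [1.7, -3.7, 2.9]
opening: 25.9
```

```bash
python3 st.py
```

```text
t 17.45 yaw 12.05 pos [565.9  33.5  96.9] F [ 1.7 -3.7  2.9] M [-0.887 -0.201  0.048] 25.891768659753453
```

Emit:
apply_moves(
  increments=[
    [0.0006,0,0,0,0,0.03,1],
    [0,0,0.0001,0,0,0.03,1],
    [0,0,0.0001,0,0,0.03,1],
    [0,0,0.0001,0,0,0.03,1],
    [0,0,0,0,0,0,1],
    [0,0,0,0,0,0,1],
  ],
)

```text
time_s: 18.05
position: [565.9, 33.2, 96.5]
eef_rot: [-2.317, 2.121, -0.001]
wrist_force: [1.3, -4.6, 4.5]
opening: 26.0
```

```bash
python3 st.py
python3 - <<'E'
from snap import *
s,d,T=snap("w5")
E
```

```text
t 18.05 yaw 5.07 pos [565.9  33.2  96.5] F [ 1.3 -4.6  4.5] M [-0.768 -0.049  0.066] 26.008696797386445
```

View pics/w5.png

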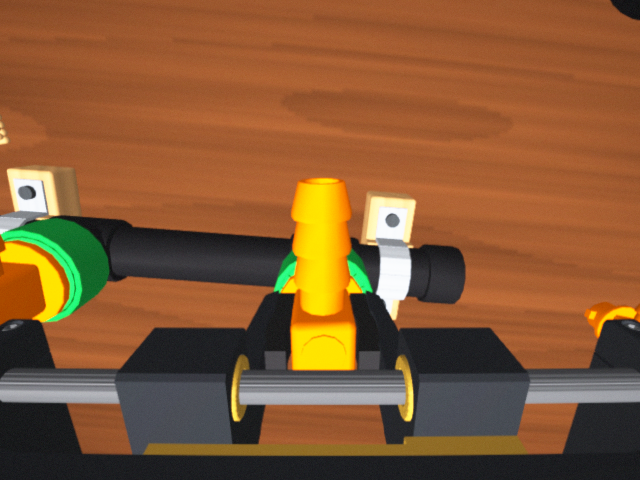

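The wrist view shows the barb at the same pixels as after the grasp (tip at (322,179)), so the elbow hasn't slipped. The header is tilted about 5° in view, which matches the 5° still to turn.

Emit:
apply_moves(
  increments=[
    [0.0006,0,0,0,0,0.02,1],
    [0,0,0,0,0,0.02,1],
    [0,0,0.0001,0,0,0.02,1],
    [0,0,0,0,0,0,1],
    [0,0,0,0,0,0,1],
  ],
)

```text
time_s: 18.6
position: [565.8, 32.9, 96.4]
eef_rot: [-2.251, 2.191, 0.0]
wrist_force: [1.4, -1.2, 4.9]
opening: 25.8
```

```bash
python3 st.py
```

```text
t 18.6 yaw 1.55 pos [565.8  32.9  96.4] F [ 1.4 -1.2  4.9] M [-0.297 -0.041  0.058] 25.7730385211115
```

Emit:
apply_moves(
  increments=[
    [0,0,0,0,0,0.01,1],
    [0,0,0,0,0,0.01,1],
    [0,0,0,0,0,0,1],
    [0,0,0,0,0,0,1],
  ],
)

```text
time_s: 19.0
position: [565.8, 32.9, 96.3]
eef_rot: [-2.23, 2.213, 0.0]
wrist_force: [0.8, -0.8, 4.4]
opening: 26.1
```

```bash
python3 st.py
python3 - <<'E'
from snap import *
s,d,T=snap("w6")
# header axis: edges of dark pipe in rectified top-silhouette plane z~38
o=rect(d,T,(565,90,38),80,4)
g=cv2.cvtColor(o,cv2.COLOR_BGR2HSV)[:,:,2]
m=(g<95)
pts=[]
for r in range(o.shape[0]):
    c=np.where(m[r,200:440])[0]
    y=90+80-r/4
    if len(c)>90 and len(c)<150 and 75<y<140: pts.append((y,565-80+(200+c.min())/4,565-80+(200+c.max())/4))
p=np.array(pts);print(len(p))
for k in(1,2):
    f=np.polyfit(p[:,0],p[:,k],1);print("edge",f,"header yaw",np.degrees(np.arctan(-f[0])),np.std(p[:,k]-np.polyval(f,p[:,0])))
E
```

```text
t 19.0 yaw 0.44 pos [565.8  32.9  96.3] F [ 0.8 -0.8  4.4] M [-0.299 -0.036  0.053] 26.12851598529514
259
edge [1.77164131e-03 5.45629047e+02] header yaw -0.10150746347403068 0.9630530171842308
edge [-1.22018773e-02  5.81510544e+02] header yaw 0.6990813794115389 0.0770411993210809
```

Yaw is 0.44°, on target. Releasing and backing straight up.

Emit:
apply_moves(
  increments=[
    [0,0,0,0,0,0,-0.1],
    [0,0,0,0,0,0,-0.1],
    [0,0,0,0,0,0,-0.1],
    [0,0,0,0,0,0,-0.1],
    [0,0,-0.01,0,0,0,-0.1],
    [0,0,-0.03,0,0,0,-0.1],
    [0,0,-0.04,0,0,0,-0.1],
    [0,0,-0.04,0,0,0,-0.1],
    [0,0,-0.03,0,0,0,-0.1],
    [0,0,0,0,0,0,-0.1],
    [0,0,0,0,0,0,-0.1],
  ],
)

```text
time_s: 20.15
position: [565.7, 32.8, 246.7]
eef_rot: [-2.23, 2.213, -0.001]
wrist_force: [-0.4, -1.5, -1.3]
opening: 48.2
```

Emit:
apply_moves(
  increments=[
    [-0.037,0,0,0,0,0,-0.1],
    [-0.037,0,0,0,0,0,-0.1],
    [0,0,0,0,0,0,-0.1],
    [0,0,0,0,0,0,-0.1],
  ],
)

```text
time_s: 20.55
position: [564.8, 107.0, 245.2]
eef_rot: [2.23, -2.21, -0.002]
wrist_force: [-0.6, -1.4, -0.0]
opening: 48.5
```

```bash
python3 st.py
python3 - <<'E'
from snap import *
s,d,T=snap("w7")
a=rect(d,T,(590,108,112),100,4)
o=a[100:700]; cv2.imwrite("pics/final.png",cv2.resize(a,(600,600)));cv2.imwrite("pics/final_full.png",a)
E
```

```text
t 20.55 yaw 0.52 pos [564.8 107.  245.2] F [-0.6 -1.4 -0. ] M [-0.04   0.2   -0.046] 48.513579953936606
```

View pics/final.png

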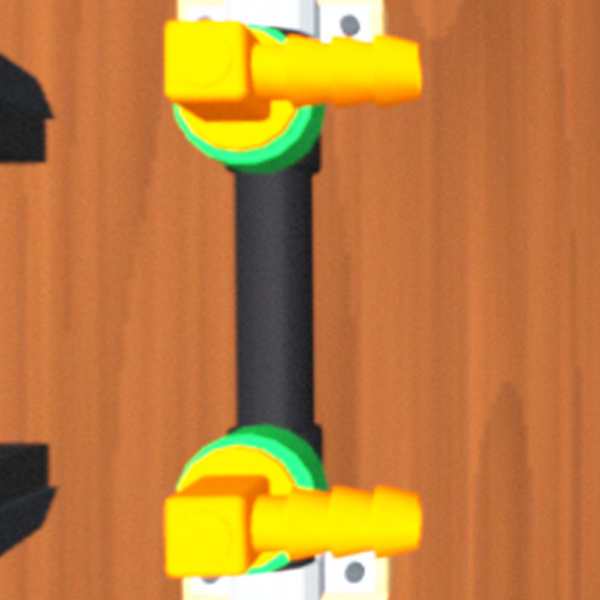

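Run:
```python
from snap import *
a=cv2.imread("pics/final_full.png");m=cv2.inRange(cv2.cvtColor(a,cv2.COLOR_BGR2HSV),(14,170,150),(35,255,255))
for n,y0,y1 in(("fitted",20,170),("loose",620,780)):
    for x in range(480,565,4):
        pass
    X=np.arange(460,556);t=[];b=[]
    for x in X:
        c=np.where(m[y0:y1,x])[0]+y0;t.append(c.min());b.append(c.max())
    t=np.array(t);b=np.array(b)
    # ring crests: local extremes of width
    print(n,[(int(x),int(p),int(q)) for x,p,q in zip(X[::4],t[::4],b[::4])])
    f=np.polyfit(X,(t+b)/2,1);print("slope deg (yaw)",-np.degrees(np.arctan(f[0])))
```

```text
fitted [(460, 50, 140), (464, 50, 138), (468, 51, 139), (472, 53, 139), (476, 55, 136), (480, 56, 135), (484, 56, 135), (488, 57, 134), (492, 57, 134), (496, 56, 133), (500, 49, 135), (504, 47, 139), (508, 47, 141), (512, 46, 138), (516, 45, 138), (520, 47, 139), (524, 48, 137), (528, 49, 136), (532, 50, 136), (536, 50, 135), (540, 52, 135), (544, 53, 133), (548, 54, 131), (552, 55, 132)]
slope deg (yaw) 1.8731810114183134
loose [(460, 649, 740), (464, 649, 739), (468, 651, 738), (472, 651, 737), (476, 651, 736), (480, 652, 735), (484, 653, 734), (488, 654, 734), (492, 655, 733), (496, 656, 732), (500, 649, 735), (504, 646, 743), (508, 646, 742), (512, 647, 742), (516, 648, 742), (520, 648, 742), (524, 650, 740), (528, 650, 739), (532, 652, 738), (536, 653, 738), (540, 653, 737), (544, 655, 735), (548, 655, 734), (552, 657, 733)]
slope deg (yaw) -0.869240540270774
```

In the rectified view, both barbs point right, with tips at (420,72) and (420,522). The views are mirrored, so perspective biases the slopes. I'll image each barb from the same relative pose and register the two numerically.

Emit:
apply_moves(
  increments=[
    [0.0375,0,0.02,0,0,0,-0.1],
    [0.0375,0,0.02,0,0,0,-0.1],
    [0,0,0,0,0,0,-0.1],
    [0,0,0,0,0,0,-0.1],
    [0,0,0,0,0,0,-0.1],
  ],
)

```text
time_s: 21.1
position: [566.0, 31.9, 206.9]
eef_rot: [-2.229, 2.212, -0.001]
wrist_force: [-0.5, 0.2, -0.2]
opening: 48.3
```

```bash
python3 st.py; python3 -c "
from snap import *
snap('L')"
```

```text
t 21.1 yaw 0.44 pos [566.   31.9 206.9] F [-0.5  0.2 -0.2] M [-0.023  0.146  0.02 ] 48.32645071030973
```

Emit:
apply_moves(
  increments=[
    [-0.0375,0,0,0,0,0,-0.1],
    [-0.0375,0,0,0,0,0,-0.1],
    [-0.0375,0,0,0,0,0,-0.1],
    [-0.0375,0,0,0,0,0,-0.1],
    [0,0,0,0,0,0,-0.1],
    [0,0,0,0,0,0,-0.1],
    [0,0,0,0,0,0,-0.1],
  ],
)

```text
time_s: 21.85
position: [564.8, 181.3, 206.6]
eef_rot: [-2.23, 2.213, -0.001]
wrist_force: [-1.2, -0.5, -0.1]
opening: 48.5
```

```bash
python3 st.py
python3 - <<'E'
from snap import *
snap('F')
L=dict(np.load("pics/L.npz"));F=dict(np.load("pics/F.npz"))
def M(d):
    T=Tw(dict(eef_rot=d["rot"],position=d["pos"]),d);return T
g=[]
for d,y in((L,33.3),(F,183.3)):
    o=rect(d,M(d),(600,y,115),60,5)
    m=cv2.inRange(cv2.cvtColor(o,cv2.COLOR_BGR2HSV),(14,170,120),(35,255,255));g.append(m)
    X=np.arange(250,425);b=[np.where(m[:,x])[0] for x in X]
    c=np.array([(v.min()+v.max())/2 for v in b]);f=np.polyfit(X,c,1)
    print("axis slope yaw",-np.degrees(np.arctan(f[0])),np.std(c-np.polyval(f,X)))
a,b=[cv2.GaussianBlur(x[:,225:460].astype(np.float32),(0,0),2) for x in g]
W=np.eye(2,3,dtype=np.float32)
cc,W=cv2.findTransformECC(a,b,W,cv2.MOTION_EUCLIDEAN,(3,200,1e-7),None,5)
print(cc,"rot deg F vs L (image cw)",np.degrees(np.arctan2(W[1,0],W[0,0])),W[:,2])
cv2.imwrite("pics/cmp.png",np.hstack(g))
E
```

```text
t 21.85 yaw 0.43 pos [564.8 181.3 206.6] F [-1.2 -0.5 -0.1] M [ 0.018  0.135 -0.001] 48.45830269628093
axis slope yaw 1.2795127404975521 0.8555647735996268
axis slope yaw 0.8841912464832015 0.703543875241619
0.9993304578824536 rot deg F vs L (image cw) 0.3854545 [1.7073517 3.0154314]
```

Run:
```python
from snap import *
d=bot.get_image("scene")["img"].astype(int);o=cv2.imread("pics/scene0.png").astype(int)
x=np.abs(d-o).max(2)
for n,(u,v,w,h) in dict(plug=(145,250,32,26),saucer=(148,335,72,64),pot=(222,325,66,66),small=(202,256,24,34),purple=(108,282,34,52),funnel=(368,325,42,46),skewers=(415,205,100,58),knife=(395,145,58,60)).items():
    print(n,(x[v:v+h,u:u+w]>60).mean().round(3))
print(bot.sign_off())
```

```text
plug 0.0
saucer 0.0
pot 0.0
small 0.0
purple 0.0
funnel 0.0
skewers 0.0
knife 0.281
the job is handed in; nothing more can be done
None
```

I fitted the loose large orange elbow into the open green socket, turned it clockwise to match the fitted elbow's barb, let go and handed the job in at about 22 s. I rested the lugs on the rim at about 5 N, and they found the slots with the elbow at a yaw of about 85°. I lowered it onto the washer and turned it about 85° clockwise, following the ramps down. The largest wrist force I read was about 6.6 N.

- **Angle:** Pictures of both barbs from the same relative pose put the loose one about 0.4° short of the fitted one, so it was not turned past.
- **Disagreeing check:** An earlier picture taken midway between the two elbows suggested a 2.7° difference. I put that down to its mirrored perspective.
- **Depth:** When I let go, the elbow's origin was about 20 mm below the rim by arm position, within the 18.1–21 mm range. I did not measure the depth again afterwards.
- **Other things:** Plug, saucer, pot, funnel, skewers and the small orange and purple elbows look unchanged in the scene camera. The region I checked around the knife differed in 28% of pixels. The arm may have been blocking that view; it never worked near there, but I did not confirm it.

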